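# Sniff the empty test port for leaks with the leak detector

## Robot

A 6-joint arm with a two-finger parallel gripper is mounted at the origin on the work surface. World frame = base frame: x ahead of the robot, y to its left, z up, the work surface at z = 0. Lengths are in m, angles in rad, forces in N, time in s.
With the tool pointing down it reaches from about 0.325 to 0.9 m from the base axis. Payload 3.5 kg.
Tool frame: the origin (TCP) lies midway between the tips of the shut fingers; the grasp point (between the pads) lies 19 mm behind it; z points along the fingers, y is the line along which they close (so a half turn about z gives the same grasp; the last joint's range is limited). The gripper opens to 85 mm and grips with 20 to 120 N. Pads are 22 mm wide; open, the fingers measure 114 mm over their backs; the gripper's body (76 mm by 85 mm) begins 54 mm behind the grasp point. The pads swing forward as they close: fully open they stand 13 mm farther back than shut.
Start: joints at [1.201, 0.276, -0.026, 1.268, 0, 1.467], TCP at [0.165, 0.603, 0.231] pointing down, gripper open.
Joint ranges: [-3.12, 3.12], [-0.85, 1.88], [-1.08, 1.24], [-1.95, 2.15], [-1.57, 1.53], [-3.14, 3.14]. Speed limits (rad/s): [2.57, 2.57, 3.14, 3.14, 3.14, 3.14].

## Interface

Orientations are given as a 3x3 rotation matrix whose columns are the frame's x, y, z axes.
In Python, from bench import manip gives the robot as it stands. The module is installed in compiled form; this text tells all that it offers.
- The arm moves only by the tool move_arm, never from a script. Its arguments are lists of equal length, an entry for each row: "gripper": the gripper's target within -1 to 1 (shut at 1, half-way at 0, fully open at -1); "travel": the shift along the tool's x, y, z in cm, a list of three; "spin": the turn about the tool's z in rad. A call has 1 to 5 rows; each row is the pose to reach, as a shift and turn from the pose commanded when the call began, along the tool's axes at that moment; what a row does not reach only later rows make up. A row lasts 1/12 s, in which the tool goes at most 41.7 mm and 7.16 degrees, less where a joint would pass 70% of its speed; a pose out of reach is approached as far as the arm can. A call with a gripper value outside its range is refused whole. The fingers move at their own pace and stop on an object; the grip force is fixed at half the most. Time passes only in rows, so rows that repeat a pose let the fingers close. It gives the time, the measured TCP pose, the force, the opening and the grip force at its end, in the units of the state.
- manip.get_state(): the state, without advancing time (a new reading comes with each control period).
- manip.capture(name): name is "scene" or "top" or "wrist"; returns a dict with "color" (384x512x3 uint8, red, green, blue), "depth" (384x512 float32, m along the optical axis (not along the pixel's ray), 0 where there is no reading), "fx", "fy", "cx", "cy" (pixels), "rvec" (rotation vector, rad) and "tvec" (3), from world to camera coordinates, as OpenCV has them. Camera axes: x right, y down, z forward; pixel columns grow to the right and rows downward; lengths in m; the calibration is good to about 2 mm. A picture is of the moment at which its call begins.
- manip.job_done(): hands the job in; it is judged then, once.
The state is a dict: "t": time; "qpos": joint angles; "qd": joint speeds; "effort": joint torques, N m; "tool_pos": TCP position; "ee_rot": TCP orientation; "contact_force": force on the tool from outside, world axes, zero at the start; "wrist_torque": the same for the moment, N m; "finger_gap": finger opening in m; "grip_force": force on a finger pad.
Only numpy, scipy, OpenCV 4.12 (cv2) and the standard library are available. Lean on these libraries where they do the work, as an engineer would, in place of code of your own. Each camera call takes 0.05 s, during which the arm holds its last target. There are 200 camera calls.

## Task

Lift the orange leak detector up and off its forked hook, carry it over the gauges and the supply tube, and come down from above over the empty port of the gauge test pump (the brass nut with the open mouth and no gauge) to check it for leaks: hold the detector upright with its probe tip centred over the mouth and about 10 mm above it, never touching the port. Do not bump the pump, its gauges or the stand, and leave the other things on the bench where they are. Finish still holding the detector steady there in the gripper; do not put it down or let go.

Things in the scene. Friction and masses are not known exactly. Their poses are not given: they have to be found in the camera images.
- detector_grip (a point): Orange leak detector, 160 mm long, about 0.22 kg, hanging upright in the fork: round orange grip 38 mm thick, 75 mm long, with black bands; below it a steel probe 15 mm thick, 85 mm long, ending in a white tip 10 mm thick. Point: centre of the grip, 37.5 mm above the shoulder that rests on the fork, 122.5 mm above the tip's end. z runs from tip to grip (up); round, so x, y do not matter.
- detector_tip (a point): End of the detector's white probe tip, on its axis, 122.5 mm below detector_grip (85 mm below the grip's shoulder). Axes as detector_grip.
- detector: The same leak detector; its origin is the end of its probe tip and its axes are those of detector_grip.
- stand: Parking stand fixed to the bench: base 130 x 100 x 12 mm, rear post 16 mm thick, flat steel fork level at 120 mm height. Origin: centre of the base's underside; z up; fork opens to -x. Two prongs 10 mm wide and 24 mm apart run along x, the probe hangs between them. Prong ends turn up to 130 mm; nothing of the stand is higher.
- hook_seat (a point): Middle of the fork's seat, level with the top of the prongs (120 mm above the bench, 20 mm to -x of the stand's origin); the detector's shoulder rests here. Axes as stand.
- manifold: Gauge test pump fixed to the bench: black plate 170 (x) x 420 (y) mm on feet, its top 45 mm up. Origin: on the bench under the plate's middle; z up. Three ports stand on it at x 0, y -115, 0, 115 mm: one empty, two with gauges, any order. At the -y end a screw press with three-armed capstan reaches y -290 mm, 135 mm height. Red and blue valve knobs at x 60, y 130 and -130 mm are 87 mm high.
- port: The empty test port on the pump's plate, 35 mm high: steel foot 24 mm in diameter and above it a knurled brass nut 34 mm in diameter and 21 mm high with an open mouth 14 mm wide. Origin: centre of its foot, on the plate; z up.
- port_mouth (a point): Centre of the empty port's mouth, level with the top face of the nut, 80 mm above the bench. z up.
- gauge_light: Port with a pressure gauge in a light grey round case on it: case 80 mm in diameter, 32 mm deep along x, face to +x. Origin: centre of the port's foot, on the plate (45 mm above the bench); z up. The case's centre is 96 mm above the origin, its top 136 mm above it (181 mm above the bench).
- gauge_dark: Port with a pressure gauge in a black round case on it; size and origin as gauge_light.
- spare_gauge: Spare black pressure gauge lying on its back on the bench, 80 mm in diameter, 32 mm high, with a brass stem to its -y. Origin: centre of its underside. Leave it alone.
- plug: Brass plug 28 mm in diameter, 26 mm high, standing on the bench. Origin: centre of its underside. Leave it alone.
- wrench: Steel wrench 160 mm long lying on the bench along its x axis. Leave it alone.
- tub: Round white tub of copper washers, 72 mm in diameter, 34 mm high. Origin: centre of its underside. Leave it alone.
- tube_mid (a point): Middle of the pump's steel supply tube, 10 mm thick: its axis runs along the pump's y axis, 175 mm to either side of this point, 62 mm to the -x side of the port row and 100 mm above the bench, so its top is at 105 mm; at both ends it bends down to the plate.
Things that resemble listed ones, but are neither listed nor needed, are in the scene too. Of the things like the stand, leave any that is green, purple or white; of the rest the smaller one is meant.

How it is judged:
By the outcome, as a careful person would: the job done as asked, in the order asked, and still so for the second after the job is handed in, while the arm keeps its last pose, push and grip.
It also fails if it takes over 43 s, if anything falls off the work surface, if the arm or the gripper's body presses on something with over 40 N, if the wrist force passes 120 N, or if a joint passes its speed limit or range.

## Working session

There is one attempt and no reset: what is moved stays moved. The work goes in short steps, Python scripts to look and compute and a tool call to move; the robot and the scene stay as the last step left them, time stands still between calls to the robot, and variables do not carry over. Pictures are saved under pics/ and viewed, at most 10 in all, crops included, and the job is handed in when it is done.

Besides the shell and the picture viewer there is one more tool, called in YAML: its name, and indented under it one key for each argument. move_arm: Moves the arm, as the interface text tells. Its arguments: {"type":"object","properties":{"gripper":{"type":"array","items":{"type":"number"}},"travel":{"type":"array","items":{"type":"array","items":{"type":"number"}}},"spin":{"type":"array","items":{"type":"number"}}},"required":["gripper","travel","spin"]}

```bash
mkdir -p pics; cat > h.py <<'E'
import numpy as np, cv2
from bench import manip
def cap(n):
    c=manip.capture(n); R,_=cv2.Rodrigues(np.array(c['rvec'],float)); c['R']=R; c['t']=np.array(c['tvec'],float).ravel()
    c['cam']=-R.T@c['t']; return c
def cloud(c):
    d=c['depth']; v,u=np.mgrid[:d.shape[0],:d.shape[1]]
    P=np.stack([(u-c['cx'])/c['fx']*d,(v-c['cy'])/c['fy']*d,d],-1)
    W=(P-c['t'])@c['R']; W[d==0]=np.nan; return W
def plane(c,u,v,z):
    r=c['R'].T@np.array([(u-c['cx'])/c['fx'],(v-c['cy'])/c['fy'],1]); return c['cam']+r*(z-c['cam'][2])/r[2]
def save(n,img,s=1):
    cv2.imwrite('pics/'+n,cv2.resize(img[...,::-1],None,fx=s,fy=s,interpolation=cv2.INTER_CUBIC))
E
python3 - <<'E'
from h import *
import pickle
o={}
for n in('scene','top'):
    c=cap(n); o[n]=c; save(n+'.png',c['color'],1.5); print(n,c['cam'],c['R'][2])
pickle.dump(o,open('o.pkl','wb'))
s=manip.get_state(); print(s['t'],s['tool_pos'],s['ee_rot'],s['finger_gap'])
E
```

```text
scene [ 1.27215729 -0.24911239  0.73259368] [-0.74284483  0.29267464 -0.60209893]
top [0.26180232 0.06449115 1.45985163] [ 0.19886634 -0.00848758 -0.97998987]
0.1 [0.1644988  0.60223256 0.23026635] [[-9.64627118e-01  2.63617074e-01 -7.49461117e-04]
 [ 2.63618043e-01  9.64625292e-01 -1.89038841e-03]
 [ 2.24610488e-04 -2.02109140e-03 -9.99997932e-01]] 0.08538108129889346
```

View pics/scene.png

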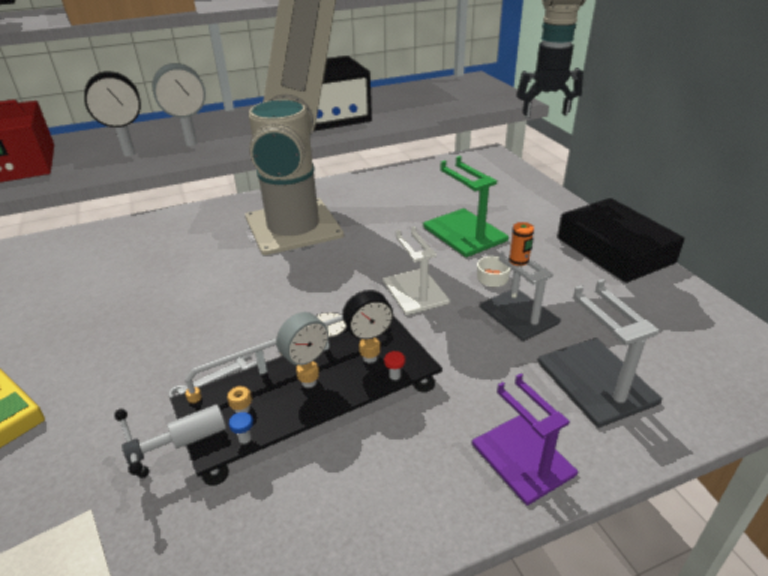

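View pics/top.png

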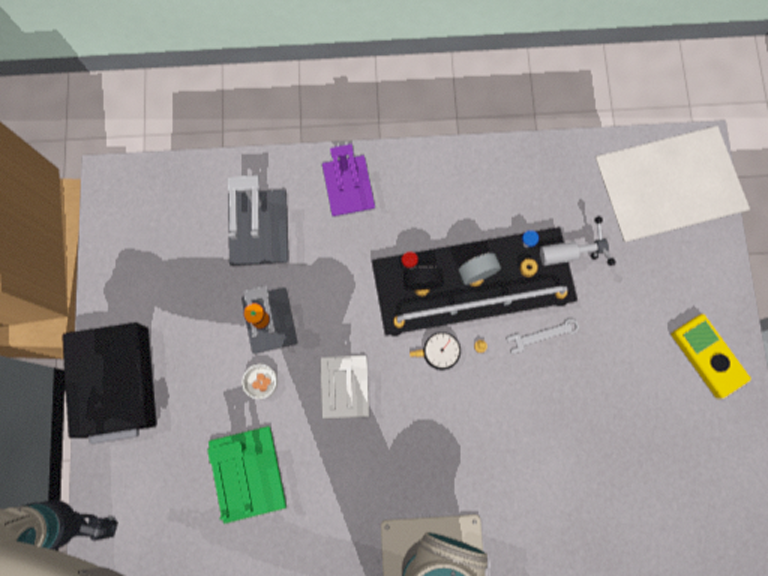

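Candidates in the scene picture (at 1.5x):
- **Stands:** the small dark one holding the orange detector is at (520,300). The larger dark one (600,370), green (465,220), white (415,285) and purple (525,450) are all to be left. The only detector is at (522,243).
- **Ports:** the empty brass nut is at (240,398), or (529,268) in the top view. The tube-end nuts at (193,395), and at (562,292) and (399,322) in the top view, are not ports. The gauges are at (303,345) and (369,320).

```bash
python3 - <<'E'
from h import *
import pickle
o=pickle.load(open('o.pkl','rb'))
def box(c,x0,y0,x1,y1):
    m=np.zeros(c['depth'].shape,bool); m[int(y0/1.5):int(y1/1.5),int(x0/1.5):int(x1/1.5)]=1; return m
for n,bd,bp in(('scene',(505,215,540,268),(226,384,256,412)),('top',(235,290,280,335),(515,254,545,282))):
    c=o[n]; W=cloud(c); h=cv2.cvtColor(c['color'],cv2.COLOR_RGB2HSV)
    org=(h[...,0]<22)&(h[...,1]>130)&(h[...,2]>70)
    m=org&box(c,*bd); P=W[m]; z=np.nanmax(P[:,2]); T=P[P[:,2]>z-.008]
    print(n,'det n',m.sum(),'z',np.nanmin(P[:,2]),z,'top mean',T.mean(0),'ext',np.ptp(T,axis=0),'all med',np.nanmedian(P,0))
    v,u=np.nonzero(m);print(' px',u.min(),u.max(),v.min(),v.max())
    m=org&box(c,*bp); P=W[m]; z=np.nanpercentile(P[:,2],95); T=P[abs(P[:,2]-.08)<.005]
    v,u=np.nonzero(m&(abs(W[...,2]-.08)<.006)); e=cv2.fitEllipse(cv2.convexHull(np.c_[u,v].astype(np.int32)))
    print(' port',m.sum(),'z95',z,T.mean(0),np.ptp(T,axis=0),'ellipse',e,plane(c,*e[0],.08))
    w=(abs(W[...,2]-.045)<.006)&(c['color'].max(2)<60)&(W[...,1]<.2)&(W[...,0]>.3)
    if w.sum()>50: 
        r=cv2.minAreaRect((W[w][:,:2]*1000).astype(np.float32)); print(' plate',r)
c=o['top'];W=cloud(c);g=W[...,2]
b=box(c,220,270,310,365)
m=b&(abs(g-.012)<.005)&(c['color'].max(2)<110); print('base',m.sum(),cv2.minAreaRect((W[m][:,:2]*1000).astype(np.float32)))
m=b&(abs(g-.122)<.012)&(c['color'].max(2)>60); print('fork',W[m].min(0),W[m].max(0))
for y in(399,562):print('tube end nuts',plane(c,y/1.5,(322 if y==399 else 292)/1.5,.06))
save('s_det.png',o['scene']['color'][130:235,305:385],5); save('s_port.png',o['scene']['color'][190:325,70:300],3)
E
```

```text
scene det n 272 z 0.1209387533775721 0.19587430306636572 top mean [0.52059743 0.31706054 0.19273875] ext [0.0335908  0.03589956 0.00791705] all med [0.52702786 0.30971128 0.16849628]
 px 340 355 148 176
 port 192 z95 0.07994310963332427 [ 0.60685744 -0.23849327  0.0780947 ] [0.03295347 0.03181278 0.00676607] ellipse ((158.51287841796875, 263.1016540527344), (11.156328201293945, 14.746822357177734), 66.21870422363281) [ 0.6094708  -0.23879004  0.08      ]
 plate ((595.0637817382812, -158.3263702392578), (173.5153045654297, 485.40716552734375), 6.81263542175293)
top det n 189 z 0.00813036335116747 0.2013827047953932 top mean [0.51081408 0.31771326 0.19618032] ext [0.03635675 0.03502298 0.0078462 ] all med [0.50709149 0.31521114 0.19279388]
 px 163 179 202 218
 port 119 z95 0.08292546709805403 [ 0.59859175 -0.23828037  0.07926953] [0.03339966 0.03190686 0.00946837] ellipse ((352.2367248535156, 178.2799530029297), (10.203960418701172, 10.480238914489746), 83.73007202148438) [ 0.59846555 -0.23736719  0.08      ]
 plate ((560.374755859375, -284.9815979003906), (768.3255615234375, 272.07373046875), 80.44068145751953)
base 656 ((530.782470703125, 323.2503967285156), (129.95114135742188, 99.84048461914062), 9.8718843460083)
fork [0.47553965 0.29340618 0.11078275] [0.57945118 0.35399775 0.13317824]
tube end nuts [0.50130454 0.04066268 0.06      ]
tube end nuts [ 0.54580909 -0.30761046  0.06      ]
```

View pics/s_det.png

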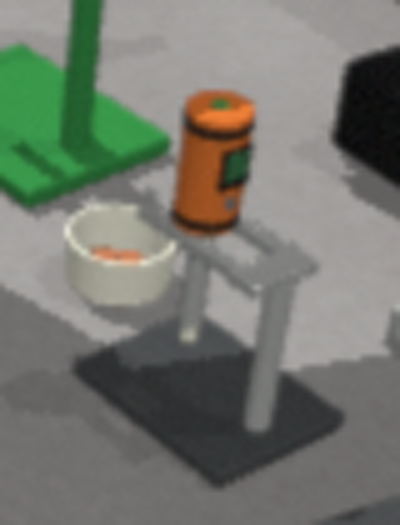

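View pics/s_port.png

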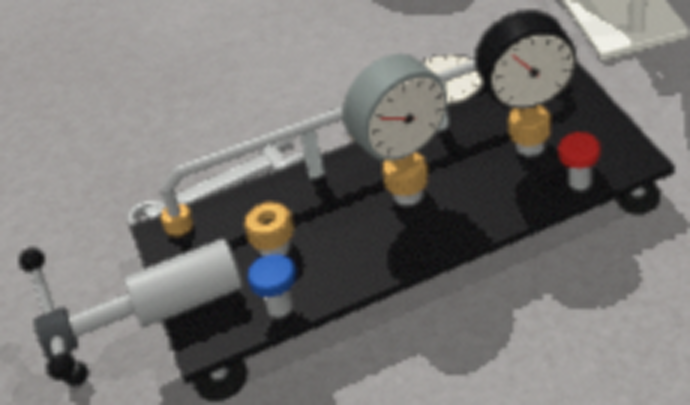

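The close crop shows the orange detector seated in the small dark stand. The port crop shows the open brass mouth at crop (268,218), beside the blue knob. The sizes agree with the text: base 130x100, detector top about 0.195, nut top about 0.08. The two views differ by about 10 mm in x, so I'll refine with the wrist camera on the way.

move_arm:
  gripper: [-1, -1, -1, -1, -1]
  travel:
    - [0, 0, -4]
    - [0, 0, -8]
    - [-3, -1.3, -11]
    - [-6, -2.7, -12]
    - [-9, -4, -12]
  spin: [0, 0, 0, 0, 0]

```text
t: 0.52
tool_pos: [0.2424, 0.5415, 0.3558]
ee_rot: [[-0.965, 0.262, 0.004], [0.262, 0.965, 0.006], [-0.002, 0.007, -1.0]]
contact_force: [0.3, 0.8, -0.3]
finger_gap: 0.0851
grip_force: 0.0
```

move_arm:
  gripper: [-1, -1, -1, -1, -1]
  travel:
    - [-3.6, -1.6, 0]
    - [-7.2, -3.2, 0]
    - [-10.8, -4.8, 0]
    - [-14.4, -6.4, 0]
    - [-18, -8, 0]
  spin: [0, 0, 0, 0, 0]

```text
t: 0.93
tool_pos: [0.3945, 0.4143, 0.3509]
ee_rot: [[-0.965, 0.263, -0.001], [0.263, 0.965, -0.0], [0.0, -0.001, -1.0]]
contact_force: [0.6, 0.7, -0.9]
finger_gap: 0.0854
grip_force: 0.0
```

move_arm:
  gripper: [-1, -1, -1, -1, -1]
  travel:
    - [-3.6, -1.6, 0]
    - [-7.2, -3.2, 0]
    - [-10, -4.6, 0]
    - [-10, -4.6, 0]
    - [-10, -4.6, 0]
  spin: [0, 0, 0, 0, 0]

```text
t: 1.35
tool_pos: [0.4788, 0.3439, 0.3504]
ee_rot: [[-0.964, 0.267, -0.002], [0.267, 0.964, -0.001], [0.001, -0.001, -1.0]]
contact_force: [-0.3, -0.3, 0.7]
finger_gap: 0.0854
grip_force: 0.0
```

```bash
python3 - <<'E'
from h import *
s=manip.get_state(); print(s['t'],s['tool_pos'],s['ee_rot'].round(4) if hasattr(s['ee_rot'],'round') else s['ee_rot'],s['qpos'])
c=cap('wrist'); print(c['cam'],c['R'][2]); save('w1.png',c['color'],1.5)
import pickle; pickle.dump(c,open('w1.pkl','wb'))
E
```

```text
1.35 [0.47875433 0.3438541  0.3504129 ] [[-9.637e-01  2.668e-01 -1.700e-03]
 [ 2.668e-01  9.637e-01 -6.000e-04]
 [ 1.500e-03 -1.000e-03 -1.000e+00]] [5.13046111e-01 1.77924261e-01 9.66404869e-02 1.49129299e+00
 3.27666066e-04 7.83138569e-01]
[0.41391983 0.3607641  0.49251423] [ 0.25198162 -0.07167605 -0.96507399]
```

View pics/w1.png

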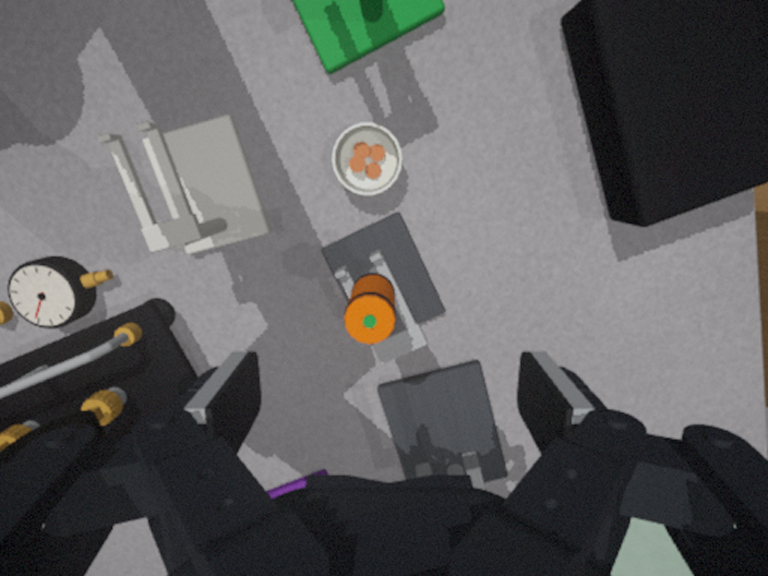

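The wrist view shows the detector's round top with its green centre dot at (369,321), at 1.5x. The fingers stand either side at about (225,390) and (555,390).

```bash
python3 - <<'E'
from h import *
import pickle
c=pickle.load(open('w1.pkl','rb')); W=cloud(c); h=cv2.cvtColor(c['color'],cv2.COLOR_RGB2HSV)
roi=np.zeros(h.shape[:2],bool); roi[175:235,222:270]=1
g=roi&(h[...,0]>40)&(h[...,0]<85)&(h[...,1]>100)
v,u=np.nonzero(g); zt=np.nanmedian(W[g][:,2]); print('dot',u.mean(),v.mean(),zt,plane(c,u.mean(),v.mean(),zt),np.nanmedian(W[g],0))
t=roi&(W[...,2]>.190); v,u=np.nonzero(t); e=cv2.minEnclosingCircle(np.c_[u,v].astype(np.float32)); print('top',e,plane(c,*e[0],.195),W[t].mean(0),np.ptp(W[t],axis=0))
D=plane(c,*e[0],.195)
s=manip.get_state(); R=np.array(s['ee_rot']); p=np.array(s['tool_pos'])
print('travel cm',R.T@(np.array([D[0],D[1],.144])-p)*100)
E
```

```text
dot 245.7843137254902 213.72549019607843 0.19621831937147974 [0.51327672 0.31775609 0.19621832] [0.51329872 0.31785102 0.19621832]
top ((245.6275177001953, 212.67449951171875), 17.028785705566406) [0.51246672 0.31775428 0.195     ] [0.51279206 0.31761041 0.1943977 ] [0.03690218 0.03763473 0.00753337]
travel cm [-4.08701849 -1.67268253 20.65996771]
```

move_arm:
  gripper: [-1, -1, -1, -1, -1]
  travel:
    - [-3, -1.2, 0]
    - [-4.1, -1.7, 0]
    - [-4.1, -1.7, 3]
    - [-4.1, -1.7, 6]
    - [-4.1, -1.7, 9]
  spin: [0, 0, 0, 0, 0]

```text
t: 1.82
tool_pos: [0.5126, 0.3191, 0.261]
ee_rot: [[-0.965, 0.263, 0.001], [0.263, 0.965, 0.001], [-0.001, 0.002, -1.0]]
contact_force: [0.6, -0.4, -0.4]
finger_gap: 0.0855
grip_force: 0.0
```

```bash
python3 - <<'E'
from h import *
s=manip.get_state(); R=np.array(s['ee_rot']); p=np.array(s['tool_pos'])
print(p,s['qd'],'travel cm',R.T@(np.array([.513,.3178,.144])-p)*100)
E
```

```text
[0.512566   0.31909184 0.26098374] [ 4.75150593e-03  1.37157538e-01 -6.07641002e-01 -7.24878433e-01
 -2.56625704e-03 -1.27132440e-04] travel cm [-0.06501415 -0.13127375 11.6982505 ]
```

move_arm:
  gripper: [-1, -1, -1, -1, -1]
  travel:
    - [0, -0.1, 3]
    - [0, -0.1, 6]
    - [0, -0.1, 9]
    - [0, -0.1, 11]
    - [0, -0.1, 11.6]
  spin: [0, 0, 0, 0, 0]

```text
t: 2.23
tool_pos: [0.5086, 0.3167, 0.1409]
ee_rot: [[-0.965, 0.262, -0.007], [0.262, 0.965, -0.003], [0.006, -0.005, -1.0]]
contact_force: [-0.5, 0.3, -0.3]
finger_gap: 0.0851
grip_force: 0.0
```

move_arm:
  gripper: [-1, -1]
  travel:
    - [0, 0, 0]
    - [0, 0, 0]
  spin: [0, 0]

```text
t: 2.4
tool_pos: [0.5126, 0.3179, 0.1461]
ee_rot: [[-0.965, 0.263, 0.001], [0.263, 0.965, 0.0], [-0.0, 0.001, -1.0]]
contact_force: [0.3, -0.9, -0.2]
finger_gap: 0.0852
grip_force: 0.0
```

move_arm:
  gripper: [-1, 0, 0.5, 1, 1]
  travel:
    - [0, 0, 0.5]
    - [0, 0, 0.5]
    - [0, 0, 0.5]
    - [0, 0, 0.5]
    - [0, 0, 0.5]
  spin: [0, 0, 0, 0, 0]

```text
t: 2.82
tool_pos: [0.5133, 0.3174, 0.1411]
ee_rot: [[-0.965, 0.264, 0.001], [0.264, 0.965, 0.001], [-0.001, 0.001, -1.0]]
contact_force: [0.3, 2.3, 1.0]
finger_gap: 0.0384
grip_force: 0.7
```

move_arm:
  gripper: [1, 1, 1, 1, 1]
  travel:
    - [0, 0, 0]
    - [0, 0, 0]
    - [0, 0, 0]
    - [0, 0, 0]
    - [0, 0, 0]
  spin: [0, 0, 0, 0, 0]

```text
t: 3.23
tool_pos: [0.5134, 0.3174, 0.1413]
ee_rot: [[-0.965, 0.264, 0.002], [0.264, 0.965, 0.001], [-0.001, 0.001, -1.0]]
contact_force: [0.0, -0.3, 5.7]
finger_gap: 0.0368
grip_force: 60.0
```

move_arm:
  gripper: [1, 1, 1, 1, 1]
  travel:
    - [0, 0, -1]
    - [0, 0, -3]
    - [0, 0, -5.5]
    - [0, 0, -8]
    - [0, 0, -10.5]
  spin: [0, 0, 0, 0, 0]

```text
t: 3.65
tool_pos: [0.5117, 0.3164, 0.2454]
ee_rot: [[-0.965, 0.264, -0.003], [0.264, 0.965, -0.001], [0.002, -0.002, -1.0]]
contact_force: [0.1, -0.4, -1.2]
finger_gap: 0.0371
grip_force: 60.2
```

move_arm:
  gripper: [1, 1, 1, 1, 1]
  travel:
    - [0, 0, -2.5]
    - [0, 0, -5]
    - [0, 0, -7.5]
    - [0, 0, -8.5]
    - [0, 0, -8.5]
  spin: [0, 0, 0, 0, 0]

```text
t: 4.07
tool_pos: [0.5139, 0.3175, 0.3332]
ee_rot: [[-0.965, 0.264, 0.004], [0.264, 0.965, 0.002], [-0.004, 0.003, -1.0]]
contact_force: [0.9, 0.7, -1.9]
finger_gap: 0.0368
grip_force: 60.2
```

```bash
python3 - <<'E'
from h import *
s=manip.get_state(); R=np.array(s['ee_rot']); p=np.array(s['tool_pos'])
print(p,s['contact_force'],s['finger_gap'],s['qpos'])
print('to (.60,-.10): cm',R.T@(np.array([.60,-.10,.33])-p)*100)
E
```

```text
[0.51390175 0.31753206 0.33320505] [ 0.8714021   0.72518215 -1.91536193] 0.03682719832588137 [ 4.46524230e-01  2.02238770e-01  9.09137562e-02  1.45455390e+00
 -7.09730640e-05  7.13398018e-01]
to (.60,-.10): cm [-19.31496479 -38.0055213    0.27296229]
```

move_arm:
  gripper: [1, 1, 1, 1, 1]
  travel:
    - [-0.7, -1.3, 0]
    - [-1.9, -3.8, 0]
    - [-3.2, -6.4, 0]
    - [-4.5, -9, 0]
    - [-5.8, -11.6, 0]
  spin: [0, 0, 0, 0, 0]

```text
t: 4.48
tool_pos: [0.5367, 0.1877, 0.3272]
ee_rot: [[-0.965, 0.263, -0.005], [0.263, 0.965, -0.002], [0.004, -0.003, -1.0]]
contact_force: [1.3, -0.4, -2.2]
finger_gap: 0.0366
grip_force: 60.4
```

move_arm:
  gripper: [1, 1, 1, 1, 1]
  travel:
    - [-1.3, -2.6, 0]
    - [-2.6, -5.2, 0]
    - [-3.9, -7.8, 0]
    - [-5.2, -10.4, 0]
    - [-6.5, -13, 0]
  spin: [0, 0, 0, 0, 0]

```text
t: 4.9
tool_pos: [0.565, 0.0452, 0.3273]
ee_rot: [[-0.965, 0.264, -0.005], [0.264, 0.965, -0.0], [0.005, -0.002, -1.0]]
contact_force: [0.4, -0.4, -2.3]
finger_gap: 0.0369
grip_force: 60.4
```

move_arm:
  gripper: [1, 1, 1, 1, 1]
  travel:
    - [-1.3, -2.6, 0]
    - [-2.6, -5.2, 0]
    - [-3.9, -7.8, 0]
    - [-5.2, -10.4, 0]
    - [-6.5, -13, 0]
  spin: [0, 0, 0, 0, 0]

```text
t: 5.32
tool_pos: [0.5933, -0.0971, 0.3272]
ee_rot: [[-0.964, 0.264, -0.005], [0.264, 0.964, 0.001], [0.005, -0.0, -1.0]]
contact_force: [0.5, 0.3, -1.5]
finger_gap: 0.0371
grip_force: 60.4
```

move_arm:
  gripper: [1, 1, 1, 1]
  travel:
    - [-0.3, -0.6, 0]
    - [-0.3, -0.6, 0]
    - [-0.3, -0.6, 0]
    - [-0.3, -0.6, 0]
  spin: [0, 0, 0, 0]

```text
t: 5.65
tool_pos: [0.5953, -0.1009, 0.3291]
ee_rot: [[-0.965, 0.263, -0.003], [0.263, 0.965, 0.001], [0.003, 0.0, -1.0]]
contact_force: [-0.7, -0.5, -1.7]
finger_gap: 0.0365
grip_force: 60.6
```

```bash
python3 - <<'E'
from h import *
import pickle
s=manip.get_state(); print(s['tool_pos'],s['qpos'])
c=cap('wrist'); print(c['cam'],c['R'][2]); save('w2.png',c['color'],1.5); pickle.dump(c,open('w2.pkl','wb'))
E
```

```text
[ 0.59529739 -0.10087632  0.32910326] [-2.75106288e-01  2.07793571e-01  8.93467591e-02  1.45507318e+00
  4.43254336e-04 -8.96835784e-03]
[ 0.53052163 -0.08446112  0.47127092] [ 0.25151186 -0.06900815 -0.96539094]
```

View pics/w2.png

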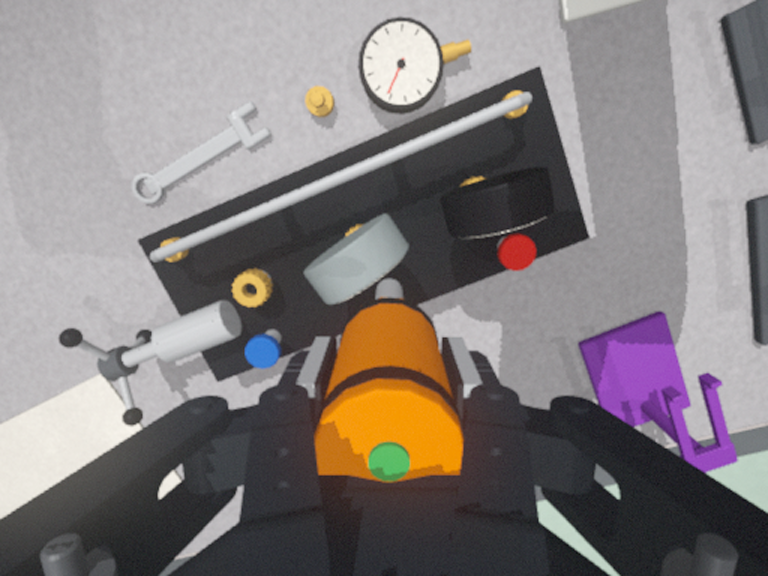

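The wrist view shows the empty port's mouth at (250,289) and the detector held upright. Its green dot is at (389,460) and its probe end at (389,285).

```bash
cat > m.py <<'E'
from h import *
def meas(c,roi,zoff=0):
    W=cloud(c); h=cv2.cvtColor(c['color'],cv2.COLOR_RGB2HSV); x0,y0,x1,y1=roi
    k=np.zeros(h.shape[:2],bool); k[y0:y1,x0:x1]=1
    br=k&(h[...,0]>10)&(h[...,0]<28)&(h[...,1]>110)&(h[...,2]>60)
    top=br&(W[...,2]>.0765); T=W[top]
    print('nut top z',np.nanmedian(T[:,2]),'bbox mid',(T.min(0)+T.max(0))/2,'ext',np.ptp(T,axis=0))
    cs,hr=cv2.findContours(br.astype(np.uint8),cv2.RETR_CCOMP,cv2.CHAIN_APPROX_NONE)
    for q,a in zip(cs,hr[0]):
        if a[3]>=0 and len(q)>=6:
            (u,v),r=cv2.minEnclosingCircle(q); print('hole',u,v,r,plane(c,u,v,.08))
    v,u=np.nonzero(top); (a,b),r=cv2.minEnclosingCircle(np.c_[u,v].astype(np.float32)); print('top circ',a,b,r,plane(c,a,b,.08))
E
python3 - <<'E'
from m import *
import pickle
c=pickle.load(open('w2.pkl','rb')); meas(c,(150,175,186,210)); W=cloud(c)
for v in(185,188,191,194,197,200,205,212): 
    r=W[v,240:282]; k=np.nonzero((r[:,2]>.19))[0]
    print(v,k.min()+240 if len(k) else None,k.max()+240 if len(k) else None,np.nanmedian(r[k],0).round(4) if len(k) else '', c['color'][v,259])
h=c['color'].astype(int)
g=(h[...,1]>h[...,0]+30)&(np.arange(384)[:,None]>290)&(abs(np.arange(512)-259)<25); v,u=np.nonzero(g); print('dot',u.mean(),v.mean(),np.nanmedian(W[g],0))
E
```

```text
nut top z 0.07940186599862 bbox mid [ 0.60275134 -0.24131453  0.07913431] ext [0.03379552 0.03166738 0.0052141 ]
hole 167.1923065185547 192.1923065185547 4.731024265289307 [ 0.60130784 -0.23829923  0.08      ]
top circ 165.5 193.5 12.020915031433105 [ 0.60248701 -0.24126984  0.08      ]
185 None None  [102  99 104]
188 253 264 [ 0.5886 -0.1006  0.2413] [158 159 161]
191 251 266 [ 0.589  -0.1007  0.2494] [159 160 162]
194 250 267 [ 0.5887 -0.1009  0.2573] [158 156 160]
197 250 267 [ 0.5888 -0.1006  0.2667] [150 150 151]
200 248 269 [ 0.5769 -0.0974  0.3134] [57 50 48]
205 240 279 [ 0.5778 -0.0971  0.3197] [197 114  28]
212 240 281 [ 0.5779 -0.0966  0.3315] [196 112  15]
dot 258.9280442804428 307.2638376383764 [ 0.59487501 -0.10203055  0.38365311]
```

move_arm:
  gripper: [1, 1, 1, 1, 1]
  travel:
    - [-2, -2.5, 0]
    - [-4, -5, 0]
    - [-6, -7.5, 0]
    - [-8, -10, 0]
    - [-10, -12, 0]
  spin: [0, 0, 0, 0, 0]

```text
t: 6.12
tool_pos: [0.6615, -0.2441, 0.3304]
ee_rot: [[-0.965, 0.262, -0.0], [0.262, 0.965, -0.0], [0.0, -0.0, -1.0]]
contact_force: [1.2, 0.0, -1.4]
finger_gap: 0.0368
grip_force: 60.7
```

move_arm:
  gripper: [1, 1, 1, 1, 1]
  travel:
    - [-0.8, -1, 0]
    - [-0.8, -1, 0]
    - [-0.8, -1, 0]
    - [-0.8, -1, 0]
    - [-0.8, -1, 0]
  spin: [0, 0, 0, 0, 0]

```text
t: 6.53
tool_pos: [0.6659, -0.2539, 0.3308]
ee_rot: [[-0.965, 0.262, -0.0], [0.262, 0.965, 0.0], [0.0, 0.0, -1.0]]
contact_force: [-0.3, 1.1, -0.8]
finger_gap: 0.0368
grip_force: 60.7
```

```bash
python3 - <<'E'
from m import *
import pickle
s=manip.get_state(); print(s['tool_pos'],s['ee_rot'])
c=cap('wrist'); pickle.dump(c,open('w3.pkl','wb')); save('w3.png',c['color'],1.5); W=cloud(c); print(c['cam'])
k=abs(W[...,2]-.08)<.006
R,t=c['R'],c['t']; P=R@np.array([.6015,-.24,.08])+t; u,v=int(P[0]/P[2]*c['fx']+c['cx']),int(P[1]/P[2]*c['fy']+c['cy']); print(u,v)
meas(c,(u-25,v-25,u+25,v+25))
h=c['color'].astype(int)
g=(h[...,1]>h[...,0]+30)&(np.arange(384)[:,None]>290)&(abs(np.arange(512)-259)<25); print('dot',np.nanmedian(W[g],0))
E
```

```text
[ 0.6658921  -0.25390317  0.3307537 ] [[-9.65094465e-01  2.61902020e-01 -7.69932283e-05]
 [ 2.61901974e-01  9.65094406e-01  3.79703539e-04]
 [ 1.73750858e-04  3.46285105e-04 -9.99999925e-01]]
[ 0.60074966 -0.23745606  0.47276534]
257 112
nut top z 0.07933572676621119 bbox mid [ 0.60297823 -0.24190173  0.07909519] ext [0.03400565 0.03223537 0.00514175]
hole 257.0 114.0 5.385264873504639 [ 0.60295613 -0.24086517  0.08      ]
top circ 256.3143005371094 114.03571319580078 13.239651679992676 [ 0.60276226 -0.24175142  0.08      ]
dot [ 0.66537034 -0.25503916  0.38522732]
```

View pics/w3.png

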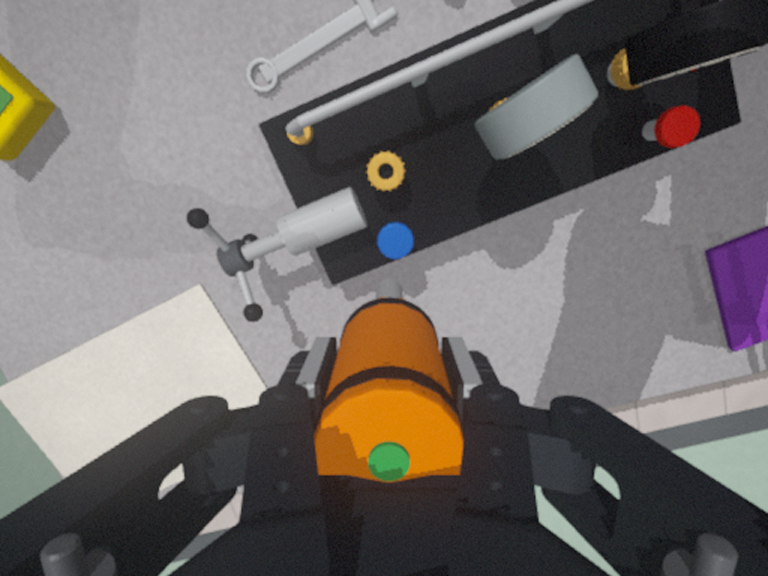

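The third wrist view shows the mouth clearly at (385,171), which gives (0.603, -0.2415, 0.08) and agrees with the other views. I'll move over the port, then descend.

move_arm:
  gripper: [1, 1, 1, 1, 1]
  travel:
    - [2, -0.1, 0]
    - [4, -0.2, 0]
    - [6, -0.3, 0]
    - [6.4, -0.3, 0]
    - [6.4, -0.3, 0]
  spin: [0, 0, 0, 0, 0]

```text
t: 7.0
tool_pos: [0.6027, -0.2406, 0.3314]
ee_rot: [[-0.965, 0.263, 0.001], [0.263, 0.965, -0.0], [-0.001, -0.0, -1.0]]
contact_force: [-0.3, 0.1, -1.7]
finger_gap: 0.0369
grip_force: 60.7
```

move_arm:
  gripper: [1, 1, 1, 1, 1]
  travel:
    - [0, 0, 2]
    - [0, 0, 4]
    - [0, 0, 6]
    - [0, 0, 8]
    - [0, 0, 9]
  spin: [0, 0, 0, 0, 0]

```text
t: 7.42
tool_pos: [0.6034, -0.2409, 0.2374]
ee_rot: [[-0.965, 0.263, -0.003], [0.263, 0.965, 0.002], [0.003, 0.001, -1.0]]
contact_force: [-0.3, 0.0, -2.2]
finger_gap: 0.0369
grip_force: 60.7
```

move_arm:
  gripper: [1, 1, 1, 1, 1]
  travel:
    - [0, 0, 0.8]
    - [0, 0, 1.6]
    - [0, 0, 2.2]
    - [0, 0, 2.5]
    - [0, 0, 2.5]
  spin: [0, 0, 0, 0, 0]

```text
t: 7.83
tool_pos: [0.6037, -0.2417, 0.2151]
ee_rot: [[-0.965, 0.264, -0.0], [0.264, 0.965, 0.0], [0.0, 0.0, -1.0]]
contact_force: [-1.0, -0.3, -1.9]
finger_gap: 0.0368
grip_force: 60.7
```

```bash
python3 - <<'E'
from m import *
import pickle
s=manip.get_state(); print(s['tool_pos'],s['ee_rot'])
c=cap('scene'); pickle.dump(c,open('s2.pkl','wb')); W=cloud(c)
save('s2.png',c['color'][200:290,120:210],6)
h=cv2.cvtColor(c['color'],cv2.COLOR_RGB2HSV)
E
```

```text
[ 0.60370068 -0.24170179  0.21510641] [[-9.64627443e-01  2.63616921e-01 -1.19774316e-04]
 [ 2.63616912e-01  9.64627449e-01  8.89030402e-05]
 [ 1.38973939e-04  5.41837771e-05 -9.99999989e-01]]
```

View pics/s2.png

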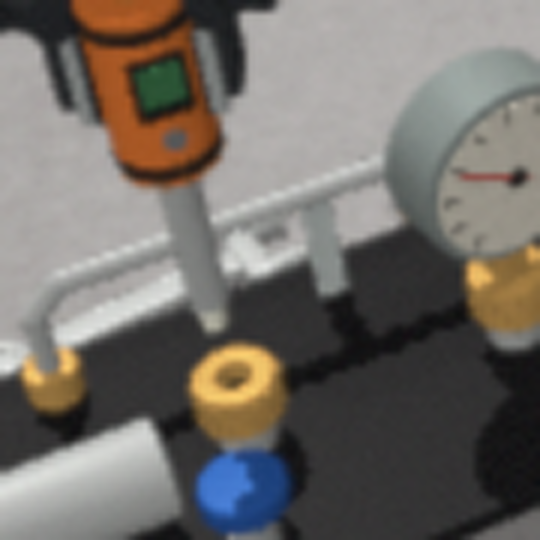

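The scene view shows the white tip at crop (214,322) above the open mouth at (236,375), with a gap still left to close. I'll compare the two quantitatively in this camera and in the top view.

```bash
python3 - <<'E'
from m import *
import pickle
c=pickle.load(open('s2.pkl','rb')); W=cloud(c); I=c['color'].astype(int)
print('mouth crop',plane(c,120+236/6-.5,200+375/6-.5,.08)); 
s=manip.get_state(); zt=s['tool_pos'][2]-.1063
# tip end: lower end of white tip, crop ~ (214,328)
for z in(zt,zt-.005): print('tip',z,plane(c,120+214/6-.5,200+328/6-.5,z))
meas(c,(148,255,172,275))
# probe rows: silver pixels near probe, row-wise centre and 3D points
ax=[]
for v in range(233,254):
    r=W[v,140:170]; k=np.nonzero((r[:,2]>.10)&(r[:,2]<.19)&(abs(r[:,0]-.603)<.03)&(abs(r[:,1]+.24)<.03))[0]
    if len(k): print(v,k.min()+140,k.max()+140,np.median(r[k],0).round(4)); 
def pj(p):
    P=c['R']@np.array(p)+c['t']; return P[0]/P[2]*c['fx']+c['cx'],P[1]/P[2]*c['fy']+c['cy']
print(pj((.603,-.2415,.08)),pj((.603,-.2415,zt)),pj((.603,-.2415,.17)))
t=cap('top'); Wt=cloud(t); pickle.dump(t,open('t2.pkl','wb')); 
E
```

```text
mouth crop [ 0.60629385 -0.23744378  0.08      ]
tip 0.1093580465911485 [ 0.60867786 -0.24103213  0.10935805]
tip 0.1043580465911485 [ 0.60335499 -0.2409673   0.10435805]
nut top z 0.07886497188548458 bbox mid [ 0.6047266  -0.23914217  0.07903966] ext [0.03231183 0.03243403 0.00501453]
top circ 158.0 262.0 7.280210018157959 [ 0.60551441 -0.23922932  0.08      ]
233 147 153 [ 0.6115 -0.2405  0.1768]
234 147 153 [ 0.6105 -0.241   0.1726]
235 147 154 [ 0.6109 -0.2405  0.17  ]
236 148 154 [ 0.6116 -0.2401  0.1675]
237 148 154 [ 0.6116 -0.2406  0.1651]
238 148 154 [ 0.612  -0.2411  0.1614]
239 149 155 [ 0.611  -0.2396  0.1583]
240 149 155 [ 0.6105 -0.2401  0.1545]
241 149 155 [ 0.6099 -0.2406  0.1528]
242 149 155 [ 0.6113 -0.2411  0.15  ]
243 149 156 [ 0.6105 -0.2407  0.1461]
244 150 156 [ 0.6114 -0.2402  0.1437]
245 150 156 [ 0.6111 -0.2407  0.1401]
246 150 156 [ 0.6117 -0.2412  0.1381]
247 150 157 [ 0.6102 -0.2407  0.1328]
248 151 157 [ 0.6108 -0.2402  0.131 ]
249 151 157 [ 0.6108 -0.2407  0.129 ]
250 151 157 [ 0.6108 -0.2413  0.1252]
251 152 156 [ 0.6113 -0.2418  0.1222]
252 153 157 [ 0.6092 -0.2402  0.1175]
253 153 157 [ 0.6083 -0.2408  0.1118]
(np.float64(156.81799627709148), np.float64(261.55626823757365)) (np.float64(154.50375848979687), np.float64(252.57643557604874)) (np.float64(149.41437251070232), np.float64(232.82832036805797))
```

```bash
python3 - <<'E'
from m import *
import pickle
c=pickle.load(open('s2.pkl','rb')); W=cloud(c); I=c['color'].astype(float)
def pj(p):
    P=c['R']@np.array(p)+c['t']; return P[0]/P[2]*c['fx']+c['cx'],P[1]/P[2]*c['fy']+c['cy']
ax=lambda v:np.interp(v,[pj((.603,-.2415,z))[1] for z in np.arange(.2,.02,-.005)],[pj((.603,-.2415,z))[0] for z in np.arange(.2,.02,-.005)])
print('mm/px lateral',1000/c['fx']*np.linalg.norm(c['cam']-[.603,-.24,.1]),'right axis',c['R'][0])
# subpixel width centroids: nut = red-blue (brass), probe = brightness over dark plate
for v in range(256,272):
    b=np.clip((I[v,140:175,0]-I[v,140:175,2]-25)/60,0,1); k=np.nonzero(b>.5)[0]
    if len(k): print('nut',v,k.min()+140,k.max()+140,'mid-axis',(k.min()+k.max())/2+140-ax(v))
for v in range(246,255):
    print('probe',v,I[v,146:164].mean(1).astype(int).tolist() if 0 else c['color'][v,146:164].mean(1).astype(int).tolist(),'axis',round(float(ax(v)),1))
t=pickle.load(open('t2.pkl','rb')); save('t2.png',t['color'][120:230,260:410],5)
E
```

```text
mm/px lateral 2.397184380197285 right axis [ 0.38143567  0.92414811 -0.02137987]
nut 257 158 161 mid-axis 3.8562224997930343
nut 258 155 164 mid-axis 3.5985074760810107
nut 259 154 165 mid-axis 3.3407924523690156
nut 260 153 166 mid-axis 3.0830774286570204
nut 261 152 166 mid-axis 2.3253624049450536
nut 262 152 166 mid-axis 2.0676473812330585
nut 263 152 166 mid-axis 1.8099323575210633
nut 264 151 166 mid-axis 1.0522173338090681
nut 265 152 166 mid-axis 1.294502310097073
nut 266 152 166 mid-axis 1.0367872863850778
nut 267 152 166 mid-axis 0.779072262673111
nut 268 153 166 mid-axis 1.0213572389611159
nut 269 153 165 mid-axis 0.2636422152491207
nut 270 153 164 mid-axis -0.4940728084628745
nut 271 154 163 mid-axis -0.7517878321748697
probe 246 [188, 214, 209, 204, 161, 133, 127, 124, 120, 114, 106, 114, 124, 112, 111, 127, 123, 110] axis 152.8
probe 247 [203, 211, 210, 208, 174, 139, 127, 124, 121, 116, 107, 103, 107, 88, 97, 81, 66, 61] axis 153.1
probe 248 [210, 213, 213, 209, 181, 141, 128, 123, 123, 117, 109, 95, 80, 58, 62, 53, 49, 48] axis 153.3
probe 249 [215, 215, 206, 174, 144, 126, 126, 125, 122, 120, 111, 96, 67, 50, 47, 46, 47, 46] axis 153.6
probe 250 [205, 172, 149, 126, 109, 98, 119, 125, 124, 121, 115, 93, 61, 47, 45, 46, 46, 46] axis 153.8
probe 251 [146, 123, 112, 88, 75, 81, 113, 127, 128, 127, 124, 96, 61, 49, 48, 47, 48, 48] axis 154.1
probe 252 [99, 82, 72, 59, 52, 56, 79, 135, 153, 156, 144, 110, 66, 50, 49, 48, 48, 51] axis 154.4
probe 253 [60, 54, 51, 48, 46, 49, 57, 108, 157, 163, 149, 113, 68, 50, 49, 47, 49, 48] axis 154.6
probe 254 [48, 49, 48, 46, 48, 48, 50, 75, 146, 158, 146, 96, 58, 49, 48, 50, 49, 50] axis 154.9
```

```bash
python3 - <<'E'
from m import *
c=cap('wrist'); save('w4.png',c['color'][60:260,150:370],3.6)
E
```

```text
(no output)
```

View pics/w4.png

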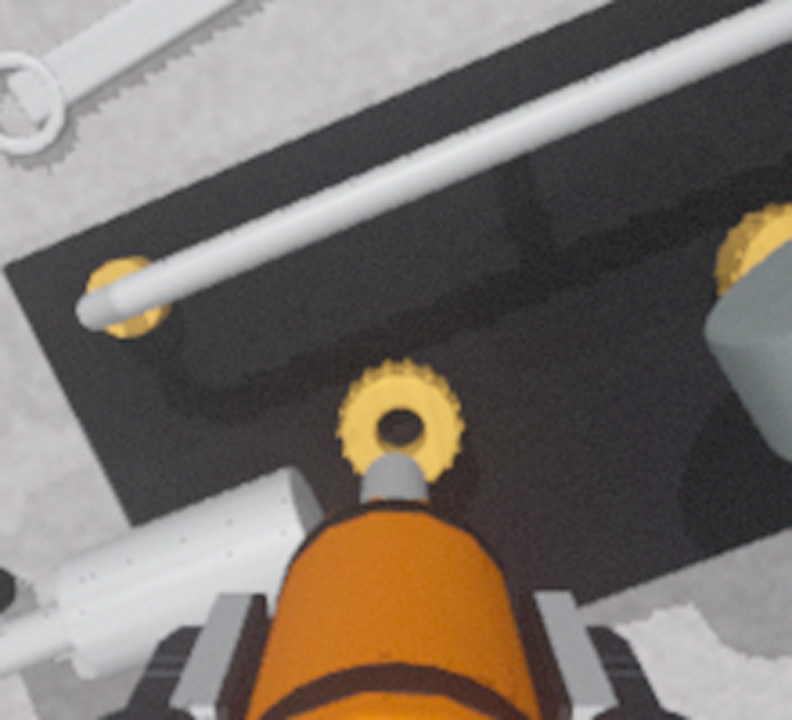

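The wrist crop shows the mouth at (401,426) and the probe axis at x≈395, so the mouth is about 2 mm towards tool +y. The scene silhouettes agree (about +1 px, or 2.4 mm). I'll correct that, then come down.

move_arm:
  gripper: [1, 1, 1, 1, 1]
  travel:
    - [0.1, 0.2, 0]
    - [0.1, 0.2, 0.5]
    - [0.1, 0.2, 0.9]
    - [0.1, 0.2, 1.2]
    - [0.1, 0.2, 1.4]
  spin: [0, 0, 0, 0, 0]

```text
t: 8.4
tool_pos: [0.6028, -0.2393, 0.2004]
ee_rot: [[-0.965, 0.264, -0.001], [0.264, 0.965, 0.001], [0.001, 0.0, -1.0]]
contact_force: [0.6, 0.6, -1.3]
finger_gap: 0.0368
grip_force: 60.7
```

move_arm:
  gripper: [1, 1, 1, 1, 1]
  travel:
    - [0, 0, 0]
    - [0, 0, 0]
    - [0, 0, 0]
    - [0, 0, 0]
    - [0, 0, 0]
  spin: [0, 0, 0, 0, 0]

```text
t: 8.82
tool_pos: [0.6034, -0.2396, 0.2016]
ee_rot: [[-0.965, 0.264, 0.0], [0.264, 0.965, -0.0], [-0.0, -0.0, -1.0]]
contact_force: [-0.1, 0.6, -1.5]
finger_gap: 0.037
grip_force: 60.7
```

```bash
python3 - <<'E'
from m import *
import pickle
s=manip.get_state(); print(s['tool_pos'],s['contact_force'])
c=cap('wrist'); W=cloud(c)
R,t=c['R'],c['t']
pj=lambda p:(lambda P:(P[0]/P[2]*c['fx']+c['cx'],P[1]/P[2]*c['fy']+c['cy']))(R@np.array(p)+t)
u,v=map(int,pj((.603,-.24,.08))); print(u,v); meas(c,(u-22,v-28,u+22,v+12))
h=c['color'].astype(int)
g=(h[...,1]>h[...,0]+30)&(np.arange(384)[:,None]>290)&(abs(np.arange(512)-259)<25); print('dot',np.nanmedian(W[g],0))
k=(abs(W[...,0]-.603)<.02)&(abs(W[...,1]+.24)<.02)&(W[...,2]>.10)&(W[...,2]<.17); vv,uu=np.nonzero(k)
for r in range(vv.min(),vv.max()+1): q=uu[vv==r]; print('probe',r,q.min(),q.max(),np.median(W[r][k[r]],0).round(4))
c2=cap('scene'); a=cv2.resize(c['color'][60:220,180:340],None,fx=2.4,fy=2.4,interpolation=2); b=cv2.resize(c2['color'][210:290,120:200],None,fx=4.8,fy=4.8,interpolation=2)
save('fin.png',np.hstack([a,b]))
E
```

```text
[ 0.60336799 -0.23962937  0.20155813] [-0.07275565  0.628023   -1.51187813]
259 184
nut top z 0.07925405969445216 bbox mid [ 0.60079026 -0.24153358  0.07891076] ext [0.03000887 0.03328155 0.0046803 ]
top circ 258.15240478515625 184.04156494140625 17.878061294555664 [ 0.60175353 -0.24139132  0.08      ]
dot [ 0.60275752 -0.24080399  0.25604988]
probe 186 257 260 [ 0.5966 -0.2395  0.1086]
probe 187 254 263 [ 0.5966 -0.2396  0.111 ]
probe 188 253 264 [ 0.5967 -0.2396  0.1138]
probe 189 252 265 [ 0.5969 -0.2395  0.1165]
probe 190 252 266 [ 0.5971 -0.2392  0.1194]
probe 191 251 266 [ 0.5971 -0.2395  0.122 ]
probe 192 251 267 [ 0.5971 -0.2391  0.1254]
probe 193 250 267 [ 0.5972 -0.2395  0.1274]
probe 194 250 267 [ 0.5971 -0.24    0.1305]
probe 195 250 267 [ 0.597  -0.2394  0.133 ]
probe 196 250 267 [ 0.5971 -0.2394  0.1364]
probe 197 250 267 [ 0.5969 -0.2394  0.139 ]
probe 198 250 267 [ 0.5971 -0.2394  0.1412]
probe 199 250 250 [ 0.5984 -0.2467  0.1339]
```

View pics/fin.png

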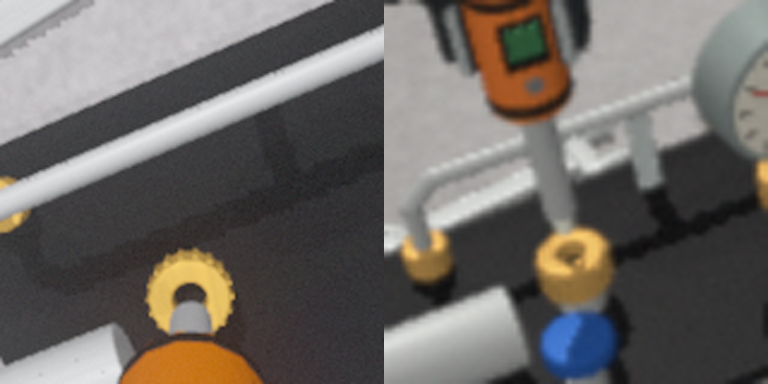

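The wrist view shows the probe column (258.5) aligned with the mouth (258.7). The scene view shows the tip at (566,222), in line with the mouth at (574,258) along the vertical. The tip is at about 0.095, so I'll lower it a last 5 mm.

move_arm:
  gripper: [1, 1, 1, 1, 1]
  travel:
    - [0, 0, 0.2]
    - [0, 0, 0.4]
    - [0, 0, 0.5]
    - [0, 0, 0.5]
    - [0, 0, 0.5]
  spin: [0, 0, 0, 0, 0]

```text
t: 9.33
tool_pos: [0.603, -0.2394, 0.1961]
ee_rot: [[-0.965, 0.264, -0.0], [0.264, 0.965, 0.0], [0.0, 0.0, -1.0]]
contact_force: [-0.4, 0.4, -1.7]
finger_gap: 0.0368
grip_force: 60.7
```

move_arm:
  gripper: [1, 1, 1, 1, 1]
  travel:
    - [0, 0, 0]
    - [0, 0, 0]
    - [0, 0, 0]
    - [0, 0, 0]
    - [0, 0, 0]
  spin: [0, 0, 0, 0, 0]

```text
t: 9.75
tool_pos: [0.6033, -0.2395, 0.1964]
ee_rot: [[-0.965, 0.264, 0.0], [0.264, 0.965, -0.0], [-0.0, -0.0, -1.0]]
contact_force: [-0.8, 0.1, -0.6]
finger_gap: 0.037
grip_force: 60.7
```

```bash
python3 - <<'E'
from m import *
s=manip.get_state(); print(s['t'],s['tool_pos'],'tip z',s['tool_pos'][2]-.1063,s['contact_force'],np.abs(s['qd']).max())
c=cap('scene'); I=c['color'].astype(int); W=cloud(c)
pj=lambda p:(lambda P:(P[0]/P[2]*c['fx']+c['cx'],P[1]/P[2]*c['fy']+c['cy']))(c['R']@np.array(p)+c['t'])
print('expect tip',pj((.6034,-.2396,.09)),'mouth',pj((.603,-.24,.08)))
for v in range(254,264): print(v,[tuple(x) for x in I[v,154:162].tolist()])
E
```

```text
9.75 [ 0.60325981 -0.23952682  0.19638875] tip z 0.09008874815359671 [-0.78100822  0.11981628 -0.61797604] 0.002462917342786636
expect tip (np.float64(156.89680132026425), np.float64(258.4128726834865)) mouth (np.float64(157.4641444519821), np.float64(261.3658283702051))
254 [(120, 120, 119), (126, 127, 125), (124, 125, 123), (122, 122, 121), (112, 113, 111), (100, 101, 100), (75, 76, 74), (54, 54, 54)]
255 [(116, 117, 115), (126, 127, 125), (124, 126, 124), (120, 122, 120), (116, 117, 115), (103, 104, 103), (72, 72, 72), (54, 54, 54)]
256 [(110, 112, 110), (124, 125, 123), (127, 129, 127), (124, 125, 123), (117, 118, 116), (103, 104, 101), (77, 73, 69), (60, 56, 53)]
257 [(80, 80, 79), (110, 112, 107), (135, 135, 130), (144, 145, 138), (140, 139, 132), (129, 125, 114), (140, 118, 85), (125, 101, 69)]
258 [(79, 72, 63), (137, 123, 101), (165, 162, 146), (170, 169, 155), (160, 159, 146), (158, 149, 129), (221, 177, 109), (227, 180, 100)]
259 [(142, 113, 71), (211, 169, 107), (205, 189, 160), (182, 178, 161), (168, 166, 149), (177, 159, 126), (234, 192, 113), (242, 201, 110)]
260 [(205, 159, 89), (230, 183, 102), (220, 182, 122), (179, 161, 129), (158, 143, 114), (158, 131, 89), (186, 144, 80), (221, 172, 93)]
261 [(224, 176, 96), (224, 176, 95), (179, 140, 80), (147, 118, 77), (144, 115, 72), (148, 116, 66), (152, 118, 63), (170, 131, 70)]
262 [(227, 178, 97), (197, 152, 82), (141, 109, 59), (130, 102, 56), (136, 105, 58), (139, 107, 58), (142, 110, 60), (166, 128, 69)]
263 [(225, 176, 97), (190, 146, 80), (138, 107, 57), (125, 97, 53), (104, 82, 47), (88, 71, 41), (106, 83, 47), (179, 137, 73)]
```

```bash
python3 -c "
from bench import manip
print(manip.job_done())"
```

```text
the job is handed in; nothing more can be done
None
```

The job is handed in with the arm still holding the detector upright and steady. By my measurements its tip is about 10 mm above the empty port's mouth and centred to within about 1–2 mm, and no contact showed in the force readings; I have no verdict back.

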